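# Hold a profile wheel in the setting fixture

### The arm

A 6-joint arm with a two-finger parallel gripper is mounted at the origin on the work surface. World frame = base frame: x ahead of the robot, y to its left, z up, the work surface at z = 0. Lengths are in m, angles in rad, forces in N, time in s.
With the tool pointing down it reaches from about 0.375 to 0.9 m from the base axis. Payload 3.1 kg.
Tool frame: the origin (TCP) lies midway between the tips of the shut fingers; the grasp point (between the pads) lies 19 mm behind it (robot.grip_point_offset is the distance from the TCP to the grasp point, in m); z points along the fingers, y is the line along which they close (so a half turn about z gives the same grasp; the last joint's range is limited). The gripper opens to 87 mm and grips with 3 to 60 N. Pads are 19 mm wide; open, the fingers measure 117 mm over their backs; the gripper's body (75 mm by 190 mm) begins 51 mm behind the grasp point.
Start: joints at [0.942, 0.527, 1.433, -0, 1.181, -0.178], TCP at [0.272, 0.563, 0.202] pointing down, gripper open.
Joint ranges: [-3.08, 3.08], [-0.75, 2.2], [0.22, 2.44], [-1.43, 4.57], [0, 2.65], [-2.85, 2.85]. Speed limits (rad/s): [2.79, 2.79, 3.14, 3.14, 3.14, 3.14].

### API

Orientations are given as a rotation vector (axis times angle).
In Python, from plant import robot gives the robot as it stands. The module is installed in compiled form; this text tells all that it offers.
- The arm moves only by the tool apply_moves, never from a script. Its argument "commands" is a list of rows, each a list of 7 numbers: the closure, from -1 (fully open) to 1 (shut), then the shift along the tool's x, y, z as a fraction of full scale, then the turn, a rotation vector about the tool's x, y, z as a fraction of full scale. In form: [[jaw, x, y, z, ax, ay, az], ...]. A call has exactly 5 rows; each row shifts and turns the commanded pose from where the row before left it, along the tool's axes as they then stand; what a row does not reach is not made up. Full scale, the value 1, is 400 mm for a shift and pi rad for a turn. A row lasts 1/10 s, in which the tool goes at most 50 mm and 8.59 degrees, less where a joint would pass 70% of its speed; a pose out of reach is approached as far as the arm can. A call with a number of a shift or a turn outside -1 to 1 is refused whole. A call with a gripper value outside its range is refused whole. The fingers move at their own pace and stop on an object; the grip force is fixed at half the most. Time passes only in rows, so rows that do not move let the fingers close, or fill a call up. It gives the time, the measured TCP pose, the force, the opening and the grip force at its end, in the units of the state.
- robot.read_state(): the state, without advancing time (a new reading comes with each control period).
- robot.snapshot(name): name is "side" or "top" or "wrist"; returns a dict with "img" (400x640x3 uint8, blue, green, red), "depth" (400x640 float32, m along the optical axis (not along the pixel's ray), 0 where there is no reading), "fx", "fy", "cx", "cy" (pixels), "extrinsics" (4x4, takes a point from camera to world coordinates); the wrist camera has in their place "mount" (4x4, takes a point from camera to tool coordinates, whose origin is the TCP and whose axes are the flange's). Camera axes: x right, y down, z forward; pixel columns grow to the right and rows downward; lengths in m; the calibration is good to about 2 mm. The wrist camera is an equidistant fisheye: a pixel r from the principal point sees the ray r / f radians off the axis. A picture is of the moment at which its call begins: read the wrist's pose just before it.
- robot.finish_job(): hands the job in; it is judged then, once.
The state is a dict: "clock": time; "q": joint angles; "qd": joint speeds; "tau": joint torques, N m; "tcp_pos": TCP position; "orientation": TCP orientation; "force": force on the tool from outside, world axes, zero at the start; "wrist_torque": the same for the moment, N m; "opening": finger opening in m; "grasp_force": force on a finger pad.
Only numpy, scipy, OpenCV 4.12 (cv2) and the standard library are available. Lean on these libraries where they do the work, as an engineer would, in place of code of your own. Each camera call takes 0.05 s, during which the arm holds its last target. There are 200 camera calls.

### The job

Set the brass wheel with the stepped hub down gently, flange down, on the bed of the steel setting fixture between the vee stop and the sprung jaw, and let go of it; then slide the jaw shut on it by its handle so that the wheel is pressed home into the vee with a steady push of about 10 newtons (the jaw's brass pointer midway between its two black ribs), never squeezing so hard that the spring goes solid. Finish while still holding the handle and keeping up that push, hands off the wheel, so that a workmate can fasten it; leave the other things on the table where they are.

Things in the scene. Friction and masses are not known exactly. Their poses are not given: they have to be found in the camera images.
- hub_wheel: The wheel of the job: brass, shaped like a top hat: ribbed flange 64 mm diameter, 18 mm high, at the bottom, plain hub 44 mm diameter above it, 48 mm high in all, dark bore on top; about 0.45 kg. Stands flange down on the table. Origin: centre of its underside; z up along its axis. Grip it by the hub from above, fingertips above the flange.
- bed: Steel bed plate of the setting fixture, fixed on the table, 110 mm (x) by 300 mm (y), 12 mm thick; the wheel is set on its top, 12 mm above the table. Origin: underside, on the centre line, 5 mm towards +y from the plate's middle. Its y axis points along the jaw's travel, from the jaw to the vee stop. Position and yaw vary.
- vee_stop: Dark steel vee stop fixed at the bed's +y end: a 120 degree vee, open towards the jaw (-y), 24 mm high above the bed, 76 mm wide. Origin: on the bed's top, where the centre of the wheel's underside lies when the wheel is home (32 mm from both vee faces; the vee's bottom is 37 mm further towards +y). Axes as the bed's.
- jaw: Grey jaw block, 76 (x) by 40 (y) by 28 mm high, sliding along the bed's y (friction 1.5 N, so the spring pushes it back if let go; travel 125 mm from fully open, origin then 190 mm from the vee_stop origin; starts 0 to 40 mm from open). Origin: centre of its underside, at the bed's top. Axes as the bed's. Two black ribs on top mark the pointer's window: spring pressed 9.5 to 23.5 mm.
- handle_top (a point): Centre of the top of the jaw's handle: an upright square steel post, 24 by 24 mm, 55 mm tall, standing on the jaw block; its top is 83 mm above the jaw's origin (95 mm above the table). Axes parallel to the bed's.
- pad (a joint): How far the sprung pad in front of the jaw is pressed back towards the jaw block, in m: 0 free, 0.035 solid. Spring 600 N/m without preload: 0.0167 is 10 N.
- pad_face (a point): Centre of the pad's flat front face, which meets the wheel's flange: a steel pad 44 mm wide (x) and 20 mm high, 10 mm thick, on the jaw's +y side. With the spring free it lies 65 mm towards +y from the jaw's origin.
- disc_wheel: Bystander: flat brass wheel 90 mm diameter, 20 mm high, no hub. Origin: centre of its underside. It, the job's wheel and the cone wheel change places.
- cone_wheel: Bystander: brass double-cone wheel 68 mm widest diameter at mid height, 38 mm high. Origin: centre of its underside.
- sleeve: Bystander: ribbed steel sleeve 50 mm diameter, 60 mm high. Origin: centre of its underside.
- wrench: Bystander: steel wrench lying on the robot's side of the table.
- screw_tray: Bystander: open grey tray of screws 80 by 120 by 30 mm high, beyond the fixture. Origin: centre of its underside.
- oil_can: Bystander: aluminium can 56 mm diameter, 100 mm high, beyond the fixture. Origin: centre of its underside.
- clamp_knob: Bystander: black knob 36 mm diameter with a steel stud pointing up, 46 mm high in all, beyond the fixture. Origin: centre of its underside.
Not all that is in view belongs to the job. What is shaped like the hub_wheel but blue or green is not meant.

How it is judged:
By the outcome, as a careful person would: the job done as asked, in the order asked, and still so for the second after the job is handed in, while the arm keeps its last pose, push and grip.
It also fails if it takes over 58 s, if anything falls off the work surface, if the arm or the gripper's body presses on something with over 40 N, if the wrist force passes 120 N, or if a joint passes its speed limit or range.

## Working session

There is one attempt and no reset: what is moved stays moved. The work goes in short steps, Python scripts to look and compute and a tool call to move; the robot and the scene stay as the last step left them, time stands still between calls to the robot, and variables do not carry over. Pictures are saved under pics/ and viewed, at most 10 in all, crops included, and the job is handed in when it is done.

Besides the shell and the picture viewer there is one more tool, called after ">>>" by a JSON object that holds its "op" and its "data". apply_moves: Moves the arm, as the interface text tells. Shift numbers are shares of 400 mm and turn numbers shares of pi rad, none past 1 either way. Its arguments: {"type":"object","properties":{"commands":{"type":"array"}},"required":["commands"]}

```bash
mkdir -p pics; cat > h.py <<'E'
import numpy as np,cv2
from scipy.spatial.transform import Rotation as R
from plant import robot
def pts(s):
    d=s["depth"];v,u=np.indices(d.shape)
    P=np.stack([(u-s["cx"])/s["fx"]*d,(v-s["cy"])/s["fy"]*d,d],-1)
    E=s["extrinsics"];W=P@E[:3,:3].T+E[:3,3];W[d==0]=np.nan
    return W
E
python3 - <<'E'
from h import *
for n in("top","side"):
    s=robot.snapshot(n);cv2.imwrite(f"pics/{n}.png",s["img"]);np.save(f"{n}.npy",pts(s));np.save(f"{n}_img.npy",s["img"])
    print(n,s["fx"],s["extrinsics"].round(3).tolist())
st=robot.read_state();print({k:np.round(v,3) for k,v in st.items()})
E
```

```text
top 485.2220924865143 [[0.01, -0.997, 0.081, 0.444], [-1.0, -0.011, -0.013, 0.056], [0.013, -0.081, -0.997, 1.314], [0.0, 0.0, 0.0, 1.0]]
side 414.5765698620269 [[0.998, -0.016, 0.054, 0.508], [-0.054, -0.548, 0.835, -0.738], [0.017, -0.836, -0.548, 0.594], [0.0, 0.0, 0.0, 1.0]]
{'clock': np.float64(0.1), 'q': array([ 0.942,  0.528,  1.434,  0.   ,  1.181, -0.179]), 'qd': array([-0.002, -0.003, -0.002, -0.001,  0.002, -0.002]), 'tau': array([ -0.   , -44.098, -17.715,   0.063,   0.053,  -0.   ]), 'tcp_pos': array([0.272, 0.562, 0.201]), 'orientation': array([-7.020e-01, -3.061e+00,  3.000e-03]), 'force': array([-0.479,  0.442,  0.019]), 'wrist_torque': array([-0.028, -0.031,  0.04 ]), 'grasp_force': np.float64(0.0), 'opening': np.float64(0.087)}
```

View pics/top.png

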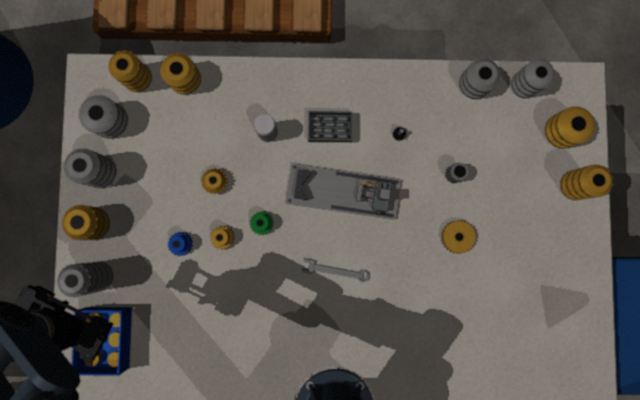

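View pics/side.png

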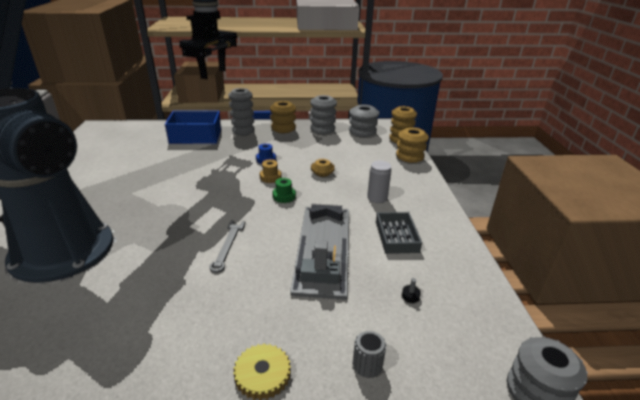

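In the top view, the brass things are (213,180), (222,237) and (459,236). The blue one at (179,243) and the green one at (261,222) are not meant. The one at (222,237), side view (270,170), looks top-hat shaped. The one at (213,180), side view (322,167), looks like the cone, and (459,236) is the flat disc. I'll confirm with enlarged crops.

```bash
python3 - <<'E'
from h import *
t=np.load("top_img.npy");s=np.load("side_img.npy")
a=cv2.resize(s[135:215,240:350],(792,576),interpolation=cv2.INTER_CUBIC)
cv2.imwrite("pics/c1.png",a)
b=cv2.resize(t[155:225,280:412],None,fx=6,fy=6,interpolation=cv2.INTER_CUBIC)
cv2.imwrite("pics/c2.png",b)
W=np.load("top.npy")
def stat(u0,u1,v0,v1,lo,hi):
    P=W[v0:v1,u0:u1].reshape(-1,3);P=P[(P[:,2]>lo)&(P[:,2]<hi)];
    c,r=cv2.minEnclosingCircle(P[:,:2].astype(np.float32));print(len(P),P.mean(0).round(4),np.round(c,4),round(r,4),P[:,2].max().round(4))
stat(205,240,222,252,.035,.06)
stat(205,240,222,252,.008,.06)
stat(195,232,165,198,.008,.06)
print("table z",np.nanmedian(W[270:300,330:400,2]))
for v in range(160,222,4): print(v,(W[v,284:412:4,2]*1000).round().astype(int).tolist())
E
```

```text
230 [0.4472 0.3065 0.0471] [0.4467 0.3069] 0.0221 0.0536
426 [0.4473 0.3036 0.0337] [0.4478 0.3074] 0.0324 0.0536
543 [0.5969 0.3283 0.0319] [0.6076 0.3367] 0.0469 0.0466
table z -0.00012538093556568874
160 [-1, 2, -2, 1, -3, 3, 3, -1, 0, 1, -9223372036854775808, -1, -4, 1, 1, 1, 0, 6, -4, -3, 3, -6, 2, -6, 2, -3, -1, -1, -3, 5, 0, 2]
164 [-4, 2, 11, 8, 2, 2, -5, -4, -3, -1, 0, -3, -1, 2, 1, 2, -4, -4, -1, 5, 0, -1, 1, -2, -4, -3, -2, -4, -1, -1, 2, 4]
168 [3, 2, 13, 9, 14, 11, 14, 13, 11, 9, -2, -6, 3, 5, 0, -1, -3, -1, -6, -5, -1, -9223372036854775808, 3, 2, -1, -5, 1, -2, 0, -2, -3, 0]
172 [-2, -7, 13, 9, 35, 37, 40, 10, 9, 9, 10, 16, 10, 14, 13, 9, 10, 3, 0, 2, 2, -1, 1, 1, 0, -2, -4, 3, 1, -5, 0, 4]
176 [1, -3, 13, 9, 31, 37, 34, 8, 14, 14, 14, 11, 12, 11, 9, 13, 11, 14, 16, 12, 14, 16, 13, 9, -4, 0, 0, -4, 2, -1, -3, 0]
180 [-2, -2, 14, 35, 33, 35, 11, 14, 11, 11, 12, 11, 13, 8, 11, 15, 13, 17, 14, 10, 14, 10, 14, 14, 6, 11, 10, 13, 14, 12, 2, -2]
184 [-2, 11, 15, 34, 37, 11, 10, 9, 10, 16, 9, 11, 12, 10, 11, 14, 14, 10, 9, 12, 40, 39, 43, 41, 37, 39, 44, 11, 15, 0, 1, 0]
188 [
[... 499 characters left out ...]
47, 55, 39, 9, 12, 2, -2, -3]
204 [-2, 1, 12, 14, 7, 11, 12, 10, 12, 10, 10, 15, 9, 12, 14, 9, 7, 12, 15, 10, 12, 15, 29, 40, 37, 42, 12, 11, 14, 2, -2, -3]
208 [2, -4, 3, -3, 4, 1, 2, -3, 0, 6, 14, 13, 17, 13, 14, 11, 16, 15, 9, 14, 12, 8, 31, 40, 43, 39, 9, 9, 12, -3, -3, -2]
212 [-2, 2, 4, -1, -3, -2, 1, -3, -5, -3, 0, 0, 0, -5, -3, 9, 13, 12, 11, 12, 13, 11, 10, 24, 34, 13, 13, 9, -2, -3, 1, 3]
216 [2, 0, -1, -3, 3, -2, -3, 0, -2, 1, -2, 1, -1, 0, -1, -3, 1, -2, -1, -2, -3, -3, 14, 12, 9, 7, 16, 10, -5, -2, 0, -1]
220 [1, -3, -7, -4, 1, 1, -3, -1, -1, 3, -2, 1, 1, -4, -6, 3, 3, 1, 0, 2, -3, -2, -2, 0, 1, -2, 1, 0, -2, -1, 3, 3]<stdin>:15: RuntimeWarning: invalid value encountered in cast
```

View pics/c1.png

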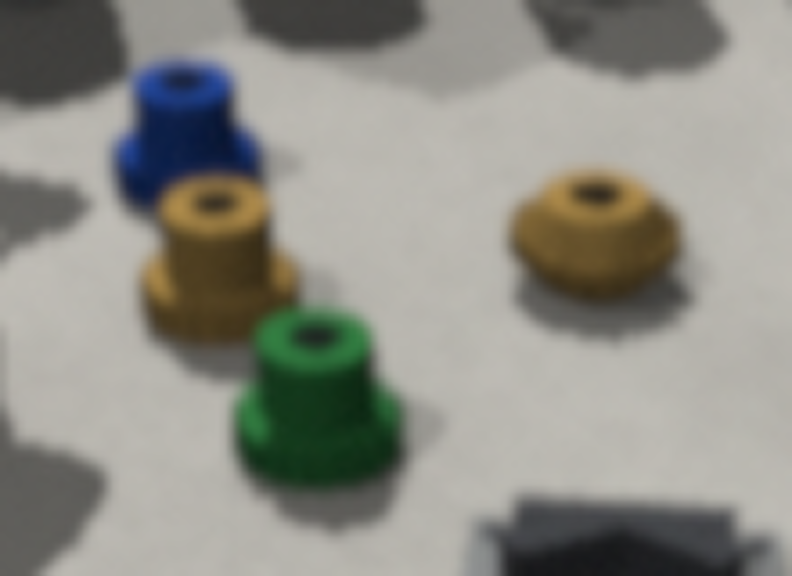

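View pics/c2.png

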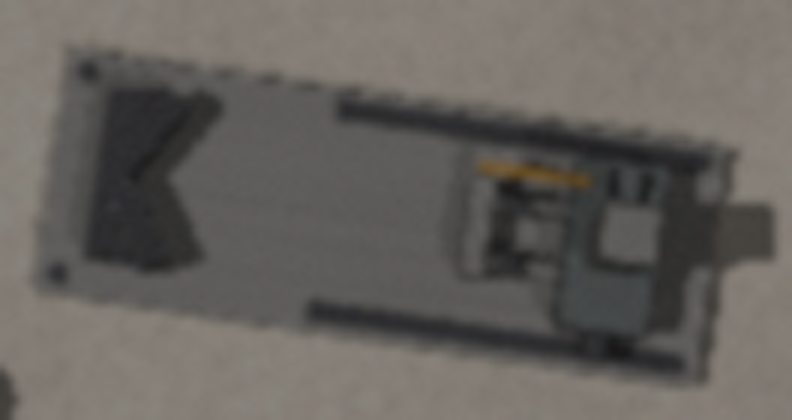

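The crop confirms it. The top-hat brass wheel is the middle-left one, at top (222,237). The other brass shape is a double cone, and the lookalikes are blue and green. In the fixture crop the bed corners are at (68,45), (737,152), (705,382) and (37,290), the handle top is at about (630,235), and the vee is on the left.

```bash
python3 - <<'E'
from h import *
s=robot.snapshot("top");E=s["extrinsics"];W=np.load("top.npy")
def ray(u,v,z):
    d=E[:3,:3]@[(u-s["cx"])/s["fx"],(v-s["cy"])/s["fy"],1];o=E[:3,3];return (o+d*(z-o[2])/d[2])[:2]
c=np.array([ray(280+(a+.5)/6-.5,155+(b+.5)/6-.5,.012) for a,b in[(68,45),(737,152),(705,382),(37,290)]])
print(c.round(4).tolist(),[np.linalg.norm(c[i]-c[i-1]).round(4) for i in range(4)])
# mask-based fit: rectangle maximising overlap
v,u=np.mgrid[155:225,280:412]
Z=cv2.medianBlur(W[155:225,280:412,2].astype(np.float32),3)
XY=np.array([ray(a,b,.012) for a,b in zip(u.ravel(),v.ravel())]);M=(Z.ravel()>.006)
from scipy.optimize import minimize
def f(p):
    q=(XY-p[:2]);k=np.array([np.cos(p[2]),np.sin(p[2])]) # y axis dir
    y=q@k;x=q@[k[1],-k[0]]
    g=lambda t:1/(1+np.exp(-t/.001))
    return ((g(.055-abs(x))*g(.15-abs(y))-M)**2).sum()
m=c.mean(0);a=np.arctan2(*(c[0]+c[3]-c[1]-c[2])[::-1])
r=minimize(f,[*m,a],method="Nelder-Mead",options=dict(xatol=1e-5,initial_simplex=[[*m,a],[m[0]+.005,m[1],a],[m[0],m[1]+.005,a],[*m,a+.04]]))
print(m,a,"fit",r.x,r.fun)
k=np.array([np.cos(r.x[2]),np.sin(r.x[2])]);xa=np.array([k[1],-k[0]])
h=W[185:205,374:395].reshape(-1,3);h=h[h[:,2]>.08];
print("handle",h.mean(0),len(h),ray(280+630.5/6-.5,155+235.5/6-.5,.095))
o=r.x[:2]+.005*k;print("origin",o,"handle in bed",(h.mean(0)[:2]-o)@xa,(h.mean(0)[:2]-o)@k)
for n,p in dict(veebot=(133,180,.036),vtip1=(215,95,.036),vtip2=(203,262,.036),padL=(468,152,.03),padR=(460,272,.03)).items():
    q=ray(280+(p[0]+.5)/6-.5,155+(p[1]+.5)/6-.5,p[2])-o;print(n,q@xa,q@k)
for n,(a,b,cc,d) in dict(blue=(165,195,228,258),green=(247,275,208,238)).items():
    P=W[cc:d,a:b].reshape(-1,3);P=P[P[:,2]>.035];print(n,P[:,:2].mean(0))
E
```

```text
[[0.6528, 0.1249], [0.6076, -0.1774], [0.5037, -0.1626], [0.5418, 0.1371]] [np.float64(0.1116), np.float64(0.3056), np.float64(0.105), np.float64(0.3022)]
[ 0.57645625 -0.01947527] 1.433287339143773 fit [ 0.5749374  -0.01575209  1.43401642] 59.47589467364655
handle [ 0.56077143 -0.11588958  0.09417591] 98 [ 0.56147059 -0.11714935]
origin [ 0.57561917 -0.01079878] handle in bed -0.00037953636865805003 -0.10613381200784516
veebot -0.0009296057503618803 0.10576298882722437
vtip1 0.04182536166704397 0.07554264117225136
vtip2 -0.03230342727027029 0.06986671126915121
padL 0.034034491156819544 -0.03925836319949586
padR -0.019460253699562263 -0.04324230870800908
blue [0.42981583 0.41680789]
green [0.48644273 0.20295165]
```

```bash
cat >> h.py <<'E'
YAW=1.434-np.pi/2
K=np.array([np.cos(1.434),np.sin(1.434)]);XA=np.array([K[1],-K[0]]);O=np.array([.5756,-.0108])
def go(xyz,yang=None):
    """fractions: tool-frame shift to TCP xyz with turn so that tool y lies along world angle yang (mod pi)"""
    st=robot.read_state();r=R.from_rotvec(st["orientation"]);m=r.as_matrix()
    print("t",round(st["clock"],2),"tcp",st["tcp_pos"].round(4),"F",st["force"].round(2),"open",round(st["opening"],4),"grip",round(st["grasp_force"],1),"q",st["q"].round(2))
    print("toolx",m[:,0].round(3),"tooly",m[:,1].round(3),"z",m[:,2].round(4))
    d=m.T@(np.array(xyz)-st["tcp_pos"]);print("shift/0.4",(d/.4).round(4),"rows",np.linalg.norm(d)/.05)
    if yang is not None:
        a=np.arctan2(m[1,1],m[0,1]);da=(yang-a+np.pi/2)%np.pi-np.pi/2
        y=np.array([np.cos(a+da),np.sin(a+da),0]);z=np.array([0,0,-1.]);t=np.stack([np.cross(y,z),y,z],1)
        print("turn/pi",(R.from_matrix(m.T@t).as_rotvec()/np.pi).round(4),"deg",np.degrees(da))
E
python3 -c "
from h import *
go([.447,.307,.16],YAW)"
```

```text
t 0.15 tcp [0.2719 0.5621 0.2009] F [-0.16 -0.64 -0.52] open 0.087 grip 0.0 q [ 0.94  0.53  1.43 -0.    1.18 -0.18]
toolx [-0.9    0.436  0.   ] tooly [ 0.436  0.9   -0.002] z [-0.001  -0.0014 -1.    ]
shift/0.4 [-0.6718 -0.3831  0.1027] rows 6.241391531390919
turn/pi [-5.000e-04  3.000e-04  4.001e-01] deg -72.00910139447224
```

>>> {"op": "apply_moves", "data": {"commands": [[-1, 0, 0, 0, 0, 0, 0.045], [-1, 0, 0, 0, 0, 0, 0.045], [-1, 0, 0, 0, 0, 0, 0.045], [-1, 0, 0, 0, 0, 0, 0.045], [-1, 0, 0, 0, 0, 0, 0.045]]}}

```text
clock: 0.65
tcp_pos: [0.272, 0.5623, 0.2012]
orientation: [-1.726, -2.625, 0.002]
force: [-0.0, -0.5, 0.0]
opening: 0.0871
grasp_force: 0.0
```

>>> {"op": "apply_moves", "data": {"commands": [[-1, 0, 0, 0, 0, 0, 0.045], [-1, 0, 0, 0, 0, 0, 0.045], [-1, 0, 0, 0, 0, 0, 0.045], [-1, 0, 0, 0, 0, 0, 0.04], [-1, 0, 0, 0, 0, 0, 0]]}}

```text
clock: 1.15
tcp_pos: [0.2721, 0.5623, 0.2013]
orientation: [2.368, 2.065, -0.001]
force: [0.0, -0.1, -0.4]
opening: 0.0871
grasp_force: 0.0
```

```bash
python3 -c "
from h import *
go([.447,.307,.16],YAW)"
```

```text
t 1.15 tcp [0.2721 0.5623 0.2013] F [ 0.04 -0.06 -0.37] open 0.0871 grip 0.0 q [ 0.94  0.53  1.43 -0.    1.18  1.08]
toolx [ 0.136  0.991 -0.001] tooly [ 0.991 -0.136 -0.   ] z [-5.e-04 -6.e-04 -1.e+00]
shift/0.4 [-0.5729  0.52    0.1034] rows 6.244483962650504
turn/pi [-0.0001  0.0002  0.0001] deg -0.02032993521143277
```

>>> {"op": "apply_moves", "data": {"commands": [[-1, -0.072, 0.065, 0.013, 0, 0, 0], [-1, -0.072, 0.065, 0.013, 0, 0, 0], [-1, -0.072, 0.065, 0.013, 0, 0, 0], [-1, -0.072, 0.065, 0.013, 0, 0, 0], [-1, -0.072, 0.065, 0.013, 0, 0, 0]]}}

```text
clock: 1.65
tcp_pos: [0.382, 0.4009, 0.1754]
orientation: [2.364, 2.069, -0.0]
force: [0.6, 0.5, 0.6]
opening: 0.087
grasp_force: 0.0
```

>>> {"op": "apply_moves", "data": {"commands": [[-1, -0.072, 0.065, 0.013, 0, 0, 0], [-1, -0.072, 0.065, 0.013, 0, 0, 0], [-1, -0.069, 0.065, 0.013, 0, 0, 0], [-1, 0, 0, 0, 0, 0, 0], [-1, 0, 0, 0, 0, 0, 0]]}}

```text
clock: 2.15
tcp_pos: [0.4473, 0.3065, 0.1598]
orientation: [-2.368, -2.064, 0.001]
force: [-0.7, -0.0, -0.3]
opening: 0.0873
grasp_force: 0.0
```

```bash
cat >> h.py <<'E'
def wpix():
    st=robot.read_state();s=robot.snapshot("wrist");T=np.eye(4);T[:3,:3]=R.from_rotvec(st["orientation"]).as_matrix();T[:3,3]=st["tcp_pos"]
    s["T"]=T@s["mount"];return s
def wray(s,u,v,z):
    x,y=(u-s["cx"])/s["fx"],(v-s["cy"])/s["fy"];t=np.hypot(x,y);k=np.sin(t)/max(t,1e-9)
    d=s["T"][:3,:3]@[x*k,y*k,np.cos(t)];o=s["T"][:3,3];return o+d*(z-o[2])/d[2]
def wpts(s):
    v,u=np.indices(s["depth"].shape);x=(u-s["cx"])/s["fx"];y=(v-s["cy"])/s["fy"];t=np.hypot(x,y)
    k=np.tan(t)/np.maximum(t,1e-9);d=s["depth"]
    P=np.stack([x*k*d,y*k*d,d],-1);W=P@s["T"][:3,:3].T+s["T"][:3,3];W[d==0]=np.nan;return W
E
python3 -c "
from h import *
go([.447,.307,.16],YAW)
s=wpix();cv2.imwrite('pics/w1.png',s['img']);W=wpts(s)
P=W.reshape(-1,3);n=np.hypot(P[:,0]-.447,P[:,1]-.307)<.05
for lo,hi in((.042,.054),(.012,.024)):
  Q=P[n&(P[:,2]>lo)&(P[:,2]<hi)];print(len(Q),Q.mean(0),cv2.minEnclosingCircle(Q[:,:2].astype(np.float32)),np.percentile(Q,[1,99],axis=0))
"
```

```text
t 2.15 tcp [0.4473 0.3065 0.1598] F [-0.67 -0.   -0.31] open 0.0873 grip 0.0 q [0.39 0.47 1.68 0.   0.99 0.53]
toolx [ 0.137  0.991 -0.   ] tooly [ 0.991 -0.137 -0.001] z [-9.e-04  1.e-04 -1.e+00]
shift/0.4 [ 0.0011 -0.0009 -0.0004] rows 0.012022902788436483
turn/pi [-0.0003  0.     -0.0001] deg 0.014600322439259851
1508 [0.44742539 0.30641343 0.04802107] ((0.44741910696029663, 0.3055296838283539), 0.022372424602508545) [[0.42679521 0.28527597 0.0439435 ]
 [0.46752813 0.32679363 0.04984246]]
871 [0.44891401 0.31712825 0.01769574] ((0.44722530245780945, 0.30545347929000854), 0.03268857300281525) [[0.41666366 0.27967187 0.01299995]
 [0.47755874 0.3365867  0.02222544]]
```

View pics/w1.png

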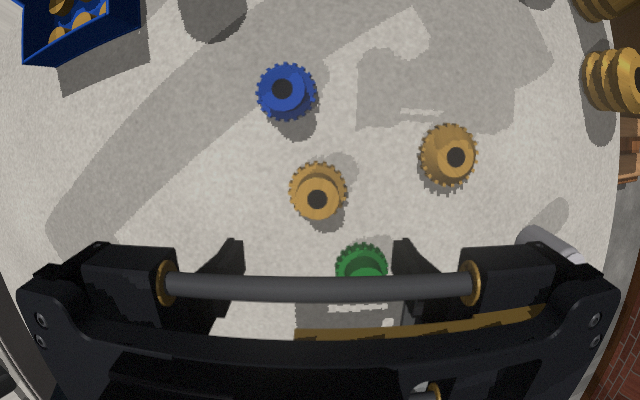

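The wrist view shows the brass wheel with its bore at (317,199), blue at (285,90), green at (362,262) and the cone at (448,155). From depth, the wheel centre is (0.447, 0.3057) with its top at 48 mm, which agrees with the top camera. I'll descend and grip it.

>>> {"op": "apply_moves", "data": {"commands": [[-1, -0.002, 0, 0.08, 0, 0, 0], [-1, 0, 0, 0.08, 0, 0, 0], [-1, 0, 0, 0.08, 0, 0, 0], [-1, 0, 0, 0.07, 0, 0, 0], [-1, 0, 0, 0.034, 0, 0, 0]]}}

```text
clock: 2.7
tcp_pos: [0.4447, 0.3071, 0.0205]
orientation: [-2.363, -2.068, 0.005]
force: [0.9, -0.2, -0.1]
opening: 0.087
grasp_force: 0.0
```

>>> {"op": "apply_moves", "data": {"commands": [[-1, 0, 0, 0, 0, 0, 0], [1, 0, 0, 0, 0, 0, 0], [1, 0, 0, 0, 0, 0, 0], [1, 0, 0, 0, 0, 0, 0], [1, 0, 0, 0, 0, 0, 0]]}}

```text
clock: 3.2
tcp_pos: [0.4477, 0.3067, 0.0235]
orientation: [2.367, 2.064, 0.003]
force: [0.0, 0.7, -0.3]
opening: 0.0628
grasp_force: 0.0
```

>>> {"op": "apply_moves", "data": {"commands": [[1, 0, 0, 0, 0, 0, 0], [1, 0, 0, 0, 0, 0, 0], [1, 0, 0, 0, 0, 0, 0], [1, 0, 0, 0, 0, 0, 0], [1, 0, 0, 0, 0, 0, 0]]}}

```text
clock: 3.7
tcp_pos: [0.4467, 0.3063, 0.0226]
orientation: [-2.368, -2.064, 0.001]
force: [-1.8, -0.8, 4.1]
opening: 0.042
grasp_force: 30.0
```

>>> {"op": "apply_moves", "data": {"commands": [[1, 0, 0, -0.03, 0, 0, 0], [1, 0, 0, -0.08, 0, 0, 0], [1, 0, 0, -0.08, 0, 0, 0], [1, 0, 0, -0.08, 0, 0, 0], [1, 0, 0, -0.08, 0, 0, 0]]}}

```text
clock: 4.2
tcp_pos: [0.4461, 0.3059, 0.1633]
orientation: [-2.368, -2.064, 0.003]
force: [0.8, 1.0, -3.9]
opening: 0.0423
grasp_force: 30.0
```

```bash
python3 -c "
from h import *
go([*(O+.052*K),.16],YAW)
"
```

```text
t 4.2 tcp [0.4461 0.3059 0.1633] F [ 0.79  1.01 -3.9 ] open 0.0423 grip 30.0 q [ 0.39  0.47  1.68 -0.    0.99  0.53]
toolx [ 0.136  0.991 -0.001] tooly [ 0.991 -0.136 -0.001] z [-1.5e-03 -8.0e-04 -1.0e+00]
shift/0.4 [-0.6103  0.4285  0.0083] rows 5.965974539191415
turn/pi [-0.0004  0.0003  0.0001] deg -0.01358255816885128
```

>>> {"op": "apply_moves", "data": {"commands": [[1, -0.04, 0.03, 0, 0, 0, 0], [1, -0.08, 0.055, 0, 0, 0, 0], [1, -0.08, 0.055, 0, 0, 0, 0], [1, -0.08, 0.055, 0, 0, 0, 0], [1, -0.08, 0.055, 0, 0, 0, 0]]}}

```text
clock: 4.7
tcp_pos: [0.5261, 0.1487, 0.1622]
orientation: [-2.367, -2.065, 0.002]
force: [0.1, 0.7, -4.3]
opening: 0.0427
grasp_force: 30.0
```

>>> {"op": "apply_moves", "data": {"commands": [[1, -0.08, 0.055, 0, 0, 0, 0], [1, -0.08, 0.055, 0, 0, 0, 0], [1, -0.06, 0.045, 0, 0, 0, 0], [1, -0.03, 0.024, 0, 0, 0, 0], [1, 0, 0, 0, 0, 0, 0]]}}

```text
clock: 5.2
tcp_pos: [0.5845, 0.0395, 0.1621]
orientation: [2.37, 2.061, -0.0]
force: [-0.5, 0.4, -4.8]
opening: 0.0422
grasp_force: 30.0
```

```bash
python3 -c "
from h import *
go([*(O+.052*K),.16],YAW)
s=wpix();cv2.imwrite('pics/w2.png',s['img']);W=wpts(s);np.save('w2.npy',W)
s=robot.snapshot('top');cv2.imwrite('pics/t2.png',cv2.resize(s['img'][150:230,270:420],None,fx=5,fy=5,interpolation=2))
"
```

```text
t 5.2 tcp [0.5845 0.0395 0.1621] F [-0.51  0.43 -4.81] open 0.0422 grip 30.0 q [-0.12  0.52  1.57 -0.    1.05  0.02]
toolx [ 0.139  0.99  -0.   ] tooly [ 0.99  -0.139  0.   ] z [ 2.e-04 -3.e-04 -1.e+00]
shift/0.4 [ 0.0023 -0.005   0.0053] rows 0.06096997441678579
turn/pi [ 0.0001  0.0001 -0.0008] deg 0.1478679077519509
```

View pics/w2.png

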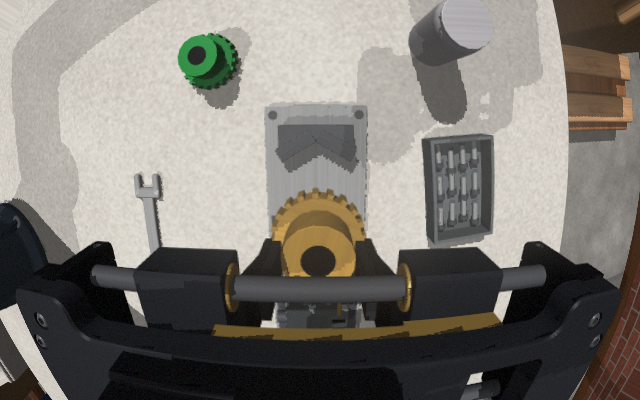

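The wheel is held level. Ahead of it the vee is in clear view, with its apex near (316,140) and the bed's end corners at (265,106) and (367,106). I'll measure the vee from depth.

```bash
python3 -c "
from h import *
W=np.load('w2.npy')
P=W[100:178,255:375].reshape(-1,3);q=(P[:,:2]-O);x=q@XA;y=q@K;z=P[:,2]
B=(z>.006)&(z<.02);V=(z>.028)&(z<.045)&(abs(x)<.06)
print('bed x at 2/98',np.percentile(x[B],[.5,1,99,99.5]),'ymax',np.percentile(y[B],[99,99.7]))
print('vee x',np.percentile(x[V],[.5,1,99,99.5]),'y',np.percentile(y[V],[.5,1,99,99.5]),z[V].mean())
# front-edge: min y per x bin
bx=np.arange(-.036,.037,.004);e=[]
for b in bx:
  m=V&(abs(x-b)<.002);e.append(np.percentile(y[m],3))
e=np.array(e);print(e.round(4))
for sgn in(-1,1):
  m=(bx*sgn>.004)&(abs(bx)<.034);print(np.polyfit(bx[m],e[m],1))
m=abs(bx)<.034
# left/right bed edges vs y for yaw
for lo in np.arange(.05,.15,.02):
  m=B&(y>lo)&(y<lo+.02);print(round(lo,2),m.sum(),np.percentile(x[m],[1,99]).round(4))
"
```

```text
bed x at 2/98 [-0.05371969 -0.05311958  0.05508922  0.05536133] ymax [0.14234818 0.14274341]
vee x [-0.0376164  -0.03658293  0.03867774  0.03971581] y [0.08747137 0.08806319 0.12256637 0.12261482] 0.035315481527851
[0.0899 0.0879 0.0897 0.0919 0.0938 0.0959 0.0986 0.1008 0.103  0.1047
 0.104  0.1016 0.0997 0.0976 0.095  0.0927 0.0907 0.0876 0.0878]
[0.54475875 0.10500354]
[-0.57861531  0.10656494]
0.05 536 [-0.053   0.0553]
0.07 1711 [-0.0532  0.0549]
0.09 686 [-0.0529  0.0554]
0.11 1020 [-0.0533  0.0552]
0.13 1218 [-0.053  0.055]
```

```bash
python3 -c "
from h import *
go([*(O+.055*K+.001*XA),.0355],YAW)"
```

```text
t 5.3 tcp [0.5823 0.0423 0.1619] F [-0.05  0.18 -5.3 ] open 0.0422 grip 30.0 q [-0.12  0.52  1.58  0.    1.05  0.02]
toolx [0.136 0.991 0.001] tooly [ 0.991 -0.136 -0.003] z [-0.0028  0.0014 -1.    ]
shift/0.4 [0.0034 0.005  0.316 ] rows 2.528703133479729
turn/pi [-0.0009 -0.0003 -0.    ] deg 0.005233715293012837
```

>>> {"op": "apply_moves", "data": {"commands": [[1, 0.003, 0.004, 0.06, 0, 0, 0], [1, 0, 0, 0.08, 0, 0, 0], [1, 0, 0, 0.08, 0, 0, 0], [1, 0, 0, 0.05, 0, 0, 0], [1, 0, 0, 0.025, 0, 0, 0]]}}

```text
clock: 5.8
tcp_pos: [0.5826, 0.0445, 0.0424]
orientation: [-2.362, -2.064, 0.005]
force: [0.7, 0.8, -4.3]
opening: 0.042
grasp_force: 30.0
```

>>> {"op": "apply_moves", "data": {"commands": [[1, 0, 0, 0.01, 0, 0, 0], [1, 0, 0, 0.005, 0, 0, 0], [1, 0, 0, 0, 0, 0, 0], [1, 0, 0, 0, 0, 0, 0], [1, 0, 0, 0, 0, 0, 0]]}}

```text
clock: 6.3
tcp_pos: [0.5862, 0.0421, 0.0394]
orientation: [2.367, 2.064, 0.002]
force: [-1.0, -0.8, -4.5]
opening: 0.0423
grasp_force: 30.0
```

```bash
python3 -c "
from h import *
go([*(O+.055*K+.001*XA),.0345],YAW)"
```

```text
t 6.3 tcp [0.5862 0.0421 0.0394] F [-0.99 -0.83 -4.49] open 0.0423 grip 30.0 q [-0.12  0.7   1.65  0.    0.78  0.02]
toolx [0.136 0.991 0.   ] tooly [ 0.991 -0.136  0.002] z [ 1.8e-03 -2.0e-04 -1.0e+00]
shift/0.4 [ 0.0028 -0.0057  0.0123] rows 0.11033868713898852
turn/pi [ 0.0006 -0.      0.    ] deg -0.0018024195154812122
```

>>> {"op": "apply_moves", "data": {"commands": [[1, 0.001, -0.002, 0.003, 0, 0, 0], [1, 0, 0, 0.003, 0, 0, 0], [1, 0, 0, 0.0025, 0, 0, 0], [1, 0, 0, 0, 0, 0, 0], [1, 0, 0, 0, 0, 0, 0]]}}

```text
clock: 6.8
tcp_pos: [0.5847, 0.0427, 0.0349]
orientation: [-2.368, -2.064, 0.0]
force: [-0.0, -0.1, -5.7]
opening: 0.0428
grasp_force: 30.0
```

>>> {"op": "apply_moves", "data": {"commands": [[1, 0, 0, 0.002, 0, 0, 0], [1, 0, 0, 0, 0, 0, 0], [1, 0, 0, 0, 0, 0, 0], [1, 0, 0, 0, 0, 0, 0], [1, 0, 0, 0, 0, 0, 0]]}}

```text
clock: 7.3
tcp_pos: [0.5849, 0.0427, 0.0347]
orientation: [2.368, 2.064, 0.0]
force: [-1.9, -0.2, 1.7]
opening: 0.0422
grasp_force: 30.0
```

Wrist force went from about -5 N to +1.7 N, so the wheel is resting on the bed. Releasing.

>>> {"op": "apply_moves", "data": {"commands": [[-1, 0, 0, 0, 0, 0, 0], [-1, 0, 0, 0, 0, 0, 0], [-1, 0, 0, 0, 0, 0, 0], [-1, 0, 0, 0, 0, 0, 0], [-1, 0, 0, 0, 0, 0, 0]]}}

```text
clock: 7.8
tcp_pos: [0.5849, 0.0427, 0.0342]
orientation: [2.368, 2.064, 0.0]
force: [0.2, 0.6, -0.4]
opening: 0.0744
grasp_force: 0.0
```

>>> {"op": "apply_moves", "data": {"commands": [[-1, 0, 0, 0, 0, 0, 0], [-1, 0, 0, 0, 0, 0, 0], [-1, 0, 0, -0.02, 0, 0, 0], [-1, 0, 0, -0.08, 0, 0, 0], [-1, 0, 0, -0.08, 0, 0, 0]]}}

```text
clock: 8.3
tcp_pos: [0.584, 0.0428, 0.1067]
orientation: [-2.367, -2.064, 0.002]
force: [0.7, -0.8, -0.4]
opening: 0.087
grasp_force: 0.0
```

>>> {"op": "apply_moves", "data": {"commands": [[-1, 0, 0, -0.1, 0, 0, 0], [-1, 0, 0, -0.1, 0, 0, 0], [-1, 0, 0, 0, 0, 0, 0.045], [-1, 0, 0, 0, 0, 0, 0.045], [-1, 0, 0, 0, 0, 0, 0.045]]}}

```text
clock: 8.8
tcp_pos: [0.5848, 0.0428, 0.1876]
orientation: [2.753, 1.512, 0.002]
force: [-0.2, 0.1, 0.4]
opening: 0.0868
grasp_force: 0.0
```

>>> {"op": "apply_moves", "data": {"commands": [[-1, 0, 0, 0, 0, 0, 0.045], [-1, 0, 0, 0, 0, 0, 0.045], [-1, 0, 0, 0, 0, 0, 0.045], [-1, 0, 0, 0, 0, 0, 0.045], [-1, 0, 0, 0, 0, 0, 0.045]]}}

```text
clock: 9.3
tcp_pos: [0.5846, 0.0428, 0.1868]
orientation: [3.107, 0.465, 0.001]
force: [1.0, -0.1, 0.2]
opening: 0.0871
grasp_force: 0.0
```

>>> {"op": "apply_moves", "data": {"commands": [[-1, 0, 0, 0, 0, 0, 0.045], [-1, 0, 0, 0, 0, 0, 0.045], [-1, 0, 0, 0, 0, 0, 0.045], [-1, 0, 0, 0, 0, 0, 0.005], [-1, 0, 0, 0, 0, 0, 0]]}}

```text
clock: 9.8
tcp_pos: [0.5847, 0.0428, 0.1866]
orientation: [-3.135, 0.211, -0.0]
force: [-0.5, -0.3, -0.0]
opening: 0.0874
grasp_force: 0.0
```

```bash
python3 -c "
from h import *
go([*(O-.106*K+.001*XA),.17],1.434)
s=wpix();W=wpts(s);P=W.reshape(-1,3);q=(P[:,:2]-O);x=q@XA;y=q@K;z=P[:,2]
m=(abs(x)<.04)&(y>.01)&(y<.1)&(z>.054)&(z<.068);print('wheel top',m.sum(),[cv2.minEnclosingCircle(np.stack([x[m],y[m]],1).astype(np.float32))] if m.sum() else '')
m=(abs(x)<.03)&(y<-.07)&(y>-.15)&(z>.085)&(z<.105);print('handle',m.sum(),x[m].mean(),y[m].mean(),np.percentile(x[m],[1,99]),np.percentile(y[m],[1,99])) if m.sum() else 0
s=robot.snapshot('top');cv2.imwrite('pics/t3.png',cv2.resize(s['img'][150:230,270:420],None,fx=5,fy=5,interpolation=2));W=pts(s);P=W[150:230,270:420].reshape(-1,3);q=(P[:,:2]-O);x=q@XA;y=q@K;z=P[:,2]
m=(abs(x)<.03)&(y<-.07)&(y>-.15)&(z>.085)&(z<.105);print('handle',m.sum(),x[m].mean(),y[m].mean())
"
```

```text
t 9.8 tcp [0.5847 0.0428 0.1866] F [-0.5  -0.25 -0.01] open 0.0874 grip 0.0 q [-0.12  0.49  1.55  0.    1.1   1.59]
toolx [ 0.991 -0.134  0.   ] tooly [-0.134 -0.991 -0.   ] z [ 3.e-04 -0.e+00 -1.e+00]
shift/0.4 [-0.0029  0.4008  0.0416] rows 3.223577210029358
turn/pi [-0.     -0.0001  0.0008] deg -0.1514285432635617
wheel top 1355 [((0.0031444127671420574, 0.053566884249448776), 0.022390998899936676)]
handle 567 0.0022456001006768873 -0.1056073495658189 [-0.01111855  0.01366095] [-0.11878088 -0.09594148]
handle 96 -0.00029725259366511383 -0.1062914878588388
```

>>> {"op": "apply_moves", "data": {"commands": [[-1, -0.001, 0.06, 0.008, 0, 0, 0], [-1, -0.001, 0.1, 0.008, 0, 0, 0], [-1, -0.001, 0.1, 0.008, 0, 0, 0], [-1, 0, 0.1, 0.008, 0, 0, 0], [-1, 0, 0.041, 0.008, 0, 0, 0]]}}

```text
clock: 10.4
tcp_pos: [0.5616, -0.1193, 0.1703]
orientation: [3.133, -0.217, 0.001]
force: [0.7, -0.0, -0.5]
opening: 0.0872
grasp_force: 0.0
```

>>> {"op": "apply_moves", "data": {"commands": [[-1, 0, 0, 0.06, 0, 0, 0], [-1, 0, 0, 0.08, 0, 0, 0], [-1, 0, 0, 0.08, 0, 0, 0], [-1, 0, 0, 0.045, 0, 0, 0], [-1, 0, 0, 0.017, 0, 0, 0]]}}

```text
clock: 10.9
tcp_pos: [0.5603, -0.1149, 0.0553]
orientation: [-3.133, 0.213, 0.006]
force: [-0.7, 0.1, 0.1]
opening: 0.0868
grasp_force: 0.0
```

>>> {"op": "apply_moves", "data": {"commands": [[-1, 0, 0, 0, 0, 0, 0], [-1, 0, 0, 0, 0, 0, 0], [-1, 0, 0, 0, 0, 0, 0], [1, 0, 0, 0, 0, 0, 0], [1, 0, 0, 0, 0, 0, 0]]}}

```text
clock: 11.4
tcp_pos: [0.5622, -0.1162, 0.0583]
orientation: [3.134, -0.214, 0.002]
force: [-1.0, 0.0, -0.2]
opening: 0.0776
grasp_force: 0.0
```

```bash
python3 -c "
from h import *
go([*(O-.106*K+.001*XA),.057],1.434)
"
```

```text
t 11.4 tcp [ 0.5622 -0.1162  0.0583] F [-0.95  0.   -0.16] open 0.0776 grip 0.0 q [-0.4   0.66  1.68  0.    0.8   1.31]
toolx [ 0.991 -0.136  0.002] tooly [-0.136 -0.991  0.   ] z [ 1.5e-03 -6.0e-04 -1.0e+00]
shift/0.4 [-0.0003 -0.0005  0.0032] rows 0.026150817988098866
turn/pi [ 0.0001 -0.0005  0.0001] deg -0.014357223596608303
```

>>> {"op": "apply_moves", "data": {"commands": [[1, 0, 0, 0, 0, 0, 0], [1, 0, 0, 0, 0, 0, 0], [1, 0, 0, 0, 0, 0, 0], [1, 0, 0, 0, 0, 0, 0], [1, 0, 0, 0, 0, 0, 0]]}}

```text
clock: 11.9
tcp_pos: [0.5617, -0.116, 0.0574]
orientation: [-3.134, 0.215, 0.0]
force: [-0.1, -0.4, -0.2]
opening: 0.0389
grasp_force: 0.0
```

>>> {"op": "apply_moves", "data": {"commands": [[1, 0, 0, 0, 0, 0, 0], [1, 0, 0, 0, 0, 0, 0], [1, 0, 0, 0, 0, 0, 0], [1, 0, 0, 0, 0, 0, 0], [1, 0, 0, 0, 0, 0, 0]]}}

```text
clock: 12.4
tcp_pos: [0.5617, -0.1162, 0.0574]
orientation: [3.134, -0.214, -0.0]
force: [-0.7, -1.4, -1.4]
opening: 0.0236
grasp_force: 30.0
```

```bash
python3 -c "
from h import *
go([*(O-.028*K+.001*XA),.057],1.434)
"
```

```text
t 12.4 tcp [ 0.5617 -0.1162  0.0574] F [-0.67 -1.4  -1.42] open 0.0236 grip 30.0 q [-0.4   0.66  1.68 -0.    0.8   1.31]
toolx [ 0.991 -0.136 -0.   ] tooly [-0.136 -0.991  0.   ] z [-1.e-04 -2.e-04 -1.e+00]
shift/0.4 [ 0.0011 -0.1957  0.001 ] rows 1.5656732832714122
turn/pi [0.0001 0.     0.0001] deg -0.015458738033264838
```

>>> {"op": "apply_moves", "data": {"commands": [[1, 0, -0.01, 0, 0, 0, 0], [1, 0, -0.025, 0, 0, 0, 0], [1, 0, -0.03, 0, 0, 0, 0], [1, 0, -0.03, 0, 0, 0, 0], [1, 0, -0.025, 0, 0, 0, 0]]}}

```text
clock: 12.9
tcp_pos: [0.5684, -0.0668, 0.0574]
orientation: [-3.134, 0.213, 0.0]
force: [-0.6, -1.6, -0.6]
opening: 0.0238
grasp_force: 30.0
```

>>> {"op": "apply_moves", "data": {"commands": [[1, 0, -0.015, 0, 0, 0, 0], [1, 0, -0.01, 0, 0, 0, 0], [1, 0, 0, 0, 0, 0, 0], [1, 0, 0, 0, 0, 0, 0], [1, 0, 0, 0, 0, 0, 0]]}}

```text
clock: 13.4
tcp_pos: [0.5695, -0.0583, 0.0574]
orientation: [-3.134, 0.215, 0.0]
force: [0.2, 1.7, -1.5]
opening: 0.0237
grasp_force: 30.0
```

```bash
python3 -c "
from h import *
go([*(O-.028*K+.001*XA),.057],1.434)
"
```

```text
t 13.4 tcp [ 0.5695 -0.0583  0.0574] F [ 0.16  1.68 -1.54] open 0.0237 grip 30.0 q [-0.3   0.66  1.68  0.    0.8   1.41]
toolx [ 0.991 -0.137 -0.   ] tooly [-0.137 -0.991 -0.001] z [-2.e-04  6.e-04 -1.e+00]
shift/0.4 [ 0.0013 -0.0497  0.001 ] rows 0.3975860405475068
turn/pi [-0.0002  0.0001 -0.0001] deg 0.012556753545746943
```

>>> {"op": "apply_moves", "data": {"commands": [[1, 0, -0.005, 0, 0, 0, 0], [1, 0, -0.005, 0, 0, 0, 0], [1, 0, -0.005, 0, 0, 0, 0], [1, 0, -0.005, 0, 0, 0, 0], [1, 0, -0.005, 0, 0, 0, 0]]}}

```text
clock: 13.9
tcp_pos: [0.5708, -0.0492, 0.0574]
orientation: [3.133, -0.214, -0.001]
force: [-0.7, -4.7, -1.4]
opening: 0.0239
grasp_force: 30.0
```

>>> {"op": "apply_moves", "data": {"commands": [[1, 0, -0.005, 0, 0, 0, 0], [1, 0, -0.005, 0, 0, 0, 0], [1, 0, -0.005, 0, 0, 0, 0], [1, 0, -0.005, 0, 0, 0, 0], [1, 0, -0.005, 0, 0, 0, 0]]}}

```text
clock: 14.4
tcp_pos: [0.5722, -0.0385, 0.0574]
orientation: [3.134, -0.214, -0.001]
force: [-2.1, -3.5, -1.7]
opening: 0.0234
grasp_force: 30.0
```

>>> {"op": "apply_moves", "data": {"commands": [[1, 0, -0.005, 0, 0, 0, 0], [1, 0, -0.005, 0, 0, 0, 0], [1, 0, -0.005, 0, 0, 0, 0], [1, 0, -0.005, 0, 0, 0, 0], [1, 0, 0, 0, 0, 0, 0]]}}

```text
clock: 14.9
tcp_pos: [0.5732, -0.031, 0.0574]
orientation: [3.134, -0.214, -0.001]
force: [-2.0, -6.8, -0.6]
opening: 0.0238
grasp_force: 30.0
```

```bash
python3 -c "
from h import *
go([*(O-.0115*K+.001*XA),.057],1.434)
s=wpix();cv2.imwrite('pics/w3.png',s['img']);W=wpts(s);P=W.reshape(-1,3);q=(P[:,:2]-O);x=q@XA;y=q@K;z=P[:,2]
m=(abs(x)<.04)&(y>.01)&(y<.1)&(z>.054)&(z<.068);print('wheel top',m.sum(),[cv2.minEnclosingCircle(np.stack([x[m],y[m]],1).astype(np.float32))] if m.sum() else '')
s=robot.snapshot('top');W=pts(s);P=W[150:230,270:420].reshape(-1,3);q=(P[:,:2]-O);x=q@XA;y=q@K;z=P[:,2]
m=(abs(x)<.04)&(y>.01)&(y<.1)&(z>.052)&(z<.068);print('wheel top',m.sum(),[cv2.minEnclosingCircle(np.stack([x[m],y[m]],1).astype(np.float32))] if m.sum() else '')
"
```

```text
t 14.9 tcp [ 0.5732 -0.031   0.0574] F [-1.95 -6.78 -0.63] open 0.0238 grip 30.0 q [-0.25  0.66  1.68 -0.    0.8   1.46]
toolx [ 0.991 -0.136 -0.   ] tooly [-0.136 -0.991  0.001] z [-6.e-04 -7.e-04 -1.e+00]
shift/0.4 [ 0.0015 -0.0222  0.001 ] rows 0.17823980220602853
turn/pi [0.0002 0.0001 0.0002] deg -0.03481845589792524
wheel top 2194 [((0.0033331564627587795, 0.06687389314174652), 0.022471962496638298)]
wheel top 42 [((0.0013341470621526241, 0.08243269473314285), 0.01619230955839157)]
```

View pics/w3.png

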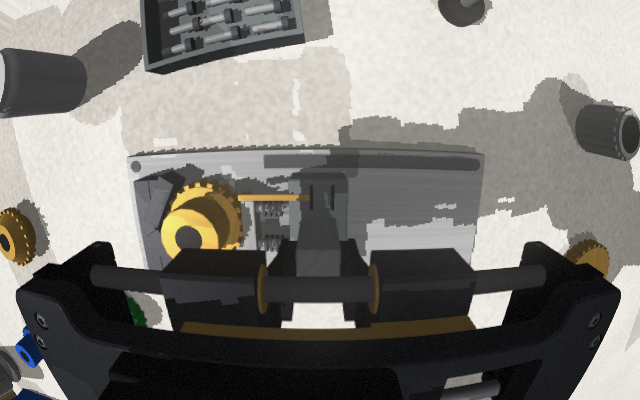

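The pad is on the wheel and the wheel is nearly in the vee. The pointer's tip, around (305,198), is just short of the ribs at (315,195) and (333,195). I'll press on about 8.5 mm.

>>> {"op": "apply_moves", "data": {"commands": [[1, 0, -0.005, 0, 0, 0, 0], [1, 0, -0.005, 0, 0, 0, 0], [1, 0, -0.005, 0, 0, 0, 0], [1, 0, -0.004, 0, 0, 0, 0], [1, 0, -0.002, 0, 0, 0, 0]]}}

```text
clock: 15.5
tcp_pos: [0.5741, -0.0243, 0.0574]
orientation: [3.131, -0.212, -0.001]
force: [-3.1, -12.0, -1.3]
opening: 0.0239
grasp_force: 30.0
```

>>> {"op": "apply_moves", "data": {"commands": [[1, 0, 0, 0, 0, 0, 0], [1, 0, 0, 0, 0, 0, 0], [1, 0, 0, 0, 0, 0, 0], [1, 0, 0, 0, 0, 0, 0], [1, 0, 0, 0, 0, 0, 0]]}}

```text
clock: 16.0
tcp_pos: [0.5741, -0.0242, 0.0574]
orientation: [3.132, -0.213, -0.001]
force: [-2.9, -9.7, -2.3]
opening: 0.0236
grasp_force: 30.0
```

```bash
python3 -c "
from h import *
go([*(O-.0115*K+.001*XA),.057],1.434)
s=wpix();cv2.imwrite('pics/w4.png',cv2.resize(s['img'][145:265,140:300+60],None,fx=3.6,fy=3.6,interpolation=2));W=wpts(s);P=W.reshape(-1,3);q=(P[:,:2]-O);x=q@XA;y=q@K;z=P[:,2]
m=(abs(x)<.04)&(y>.01)&(y<.1)&(z>.054)&(z<.068);print('wheel top',m.sum(),[cv2.minEnclosingCircle(np.stack([x[m],y[m]],1).astype(np.float32))] if m.sum() else '')
"
```

```text
t 16.0 tcp [ 0.5741 -0.0242  0.0574] F [-2.87 -9.68 -2.34] open 0.0236 grip 30.0 q [-0.23  0.66  1.68 -0.    0.8   1.47]
toolx [ 0.991 -0.135 -0.001] tooly [-0.135 -0.991  0.003] z [-0.0011 -0.0026 -1.    ]
shift/0.4 [ 0.0016 -0.005   0.0011] rows 0.04276846380101539
turn/pi [0.0009 0.0002 0.0003] deg -0.05404567658488034
wheel top 2190 [((0.0030172602273523808, 0.0669158324599266), 0.02278420887887478)]
```

View pics/w4.png

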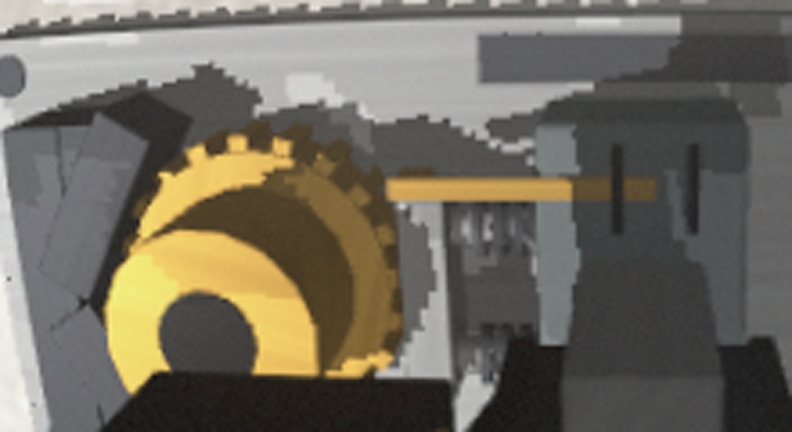

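The pointer tip is at x≈656, between ribs at 617 and 692 (midpoint 654.5), so it is centred. The force is about 10 N. I'll check in the same frame that the wheel touches both vee faces.

```bash
python3 -c "
from h import *
s=wpix();W=wpts(s);P=W.reshape(-1,3);q=(P[:,:2]-O);x=q@XA;y=q@K;z=P[:,2]
V=(z>.030)&(z<.043)&(abs(x)<.06)&(y>.08)&(y<.14)
print(V.sum(),np.percentile(x[V],[1,99]),np.percentile(y[V],[1,99]))
for b in np.arange(-.036,.04,.006):
  m=V&(abs(x-b)<.003);print(round(b,3),m.sum(),np.percentile(y[m],[2,50]).round(4) if m.sum() else '')
B=(z>.006)&(z<.02)&(abs(x)<.08)&(y>.1);print('bed',np.percentile(x[B],[1,99]),np.percentile(y[B],99))
st=robot.read_state();print(st['clock'],st['force'],st['wrist_torque'])
"
```

```text
2512 [-0.03311159  0.04075802] [0.08563555 0.12209922]
-0.036 26 [0.113 0.118]
-0.03 91 [0.1087 0.1156]
-0.024 124 [0.1015 0.1124]
-0.018 160 [0.1001 0.1105]
-0.012 144 [0.1022 0.1113]
-0.006 151 [0.1023 0.1111]
-0.0 155 [0.1037 0.1116]
0.006 159 [0.1014 0.11  ]
0.012 199 [0.0946 0.1092]
0.018 262 [0.0873 0.1055]
0.024 290 [0.0813 0.1045]
0.03 312 [0.0876 0.1039]
0.036 354 [0.0864 0.102 ]
bed [-0.04794327  0.05617845] 0.33130234440874756
16.1 [ -3.34221578 -10.75552112  -1.82777004] [-1.6867546   0.71463204  0.01157713]
```

In this frame the vee shows a +2 mm x and about -1 mm y offset from the earlier one. That puts home at about (0.003, 0.0675), and the wheel is at (0.003, 0.0669). It also did not move while the push rose, so it is home.

```bash
python3 -c "
from plant import robot
print(robot.finish_job())"
```

```text
the job is handed in; nothing more can be done
None
```

I handed the job in at about 16 s: the wheel sits home in the vee, flange down and untouched by the gripper, which still holds the jaw's handle with a push of about 10 N (pointer midway between the ribs).

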